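# Present a glaze test tile to the inspection camera

### The job

Wind the spring-driven light timer on the inspection stand clockwise right up to its stop so the ring light will last for the shot, then draw the round-topped glaze test tile out of the rack by its bare top strip. Hold it in the air in front of the camera, upright in the picture, with its glazed face towards the lens and square to it, and the middle of the glazed panel at the fixed-focus point 150 mm in front of the glass. Finish there, still holding the tile steady; leave the camera's setting, the other two tiles and the things on the table as they are.

Things in the scene. Friction and masses are not known exactly. Their poses are not given: they have to be found in the camera images.
- key_grip (a point): Middle of the timer's winding key: an upright flat steel blade 40 mm long, 9 thick, 28 tall, on a black 86 x 86 mm housing at the front right of the inspection stand. On the key's upright axis, 98 mm above the table; blade from 16 mm below to 12 mm above; housing top 26 mm below. x along the blade to its small black foot pointer, y across it, z up. The ring light hangs higher, its edge 120 mm aside.
- winder (a joint): Turn of the winding key, rad, growing clockwise seen from above: 0 run down (pointer to the dial's long mark on the stand's +x side), 3.4 fully wound at a solid stop (195 degrees, other long mark). Starts at 0 to 0.5. Sprung: turning takes 0.09 N m, rising to 0.16; a catch holds it wherever it is let go, so wind it in partial turns.
- lens (a point): Centre of the inspection camera's front glass, inside a ring light of 96 mm; the head sits on the stand's column at about 0.27 m height and looks roughly toward the robot, 7 to 29 degrees below level (stiff joint, not to be moved). It stands between the rack and the key, so pass on the robot's side of it. The lens looks along this point's -x; y is level, z is up in the picture.
- focus (a point): The camera's fixed-focus point: an empty point in the air on the lens axis, 150 mm in front of the glass, 0.18 to 0.27 m above the table. Axes as the lens: +x points back to the lens, y level, z up in the picture.
- tile_round: Round-topped test tile, pale clay, 8 mm thick, 60 wide, 110 tall: straight sides to 80 mm, then a half-round top; about 110 g. Upright in a rack slot. Origin: middle of its foot edge; x out of the glazed face (grey-green, three low ridges), y along the width, z up. Glaze covers 4 to 70 mm above the foot; the strip above is bare, to grip by.
- tile_round_mid (a point): Middle of the round-topped tile's glazed panel: 37 mm above its foot, in the middle of width and thickness; axes as the tile.
- tile_square: A like tile, 60 x 8 x 110 mm, with a plain square top, in another slot of the rack; stays there. Origin and axes as the round-topped one.
- tile_tab: A like tile, 60 x 8 x 110 mm, whose top 28 mm is a narrow tab 30 mm wide, in another slot; stays there. Origin and axes as the round-topped one.
- tile_rack: Wooden rack fixed to the table, 196 mm long (x), 50 wide (y), 32 tall, three slots across it at x = -58, 0, +58 mm, each 10 mm wide with its floor 8 mm above the table: tiles sink in 24 mm, their tops stand 118 mm above the table. All glazed faces look along the rack's +x; which tile is in which slot varies. Origin under its centre.
- inspection_stand: The inspection stand, fixed: grey baseboard 20 mm high, x -190 to +60, y -230 to +70 mm; column 390 mm tall at its origin; camera head on the column looking to its -x side; timer housing centred at x -130, y -170 mm, 70 mm high. Origin on the table under the column.
- loose_teacup_c: Bystander to leave where it is: small blue and white porcelain cup with a handle, 64 x 84 x 55 mm. Origin under its base.
- loose_white_pot: Bystander to leave where it is: plain white cylindrical pot, 60 mm across, 86 mm tall. Origin under its base.
- loose_pot_black: Bystander to leave where it is: screw-top glaze pot, 52 mm across, 70 mm tall. Origin under its base.
- loose_pot_ochre: Bystander to leave where it is: small screw-top glaze pot, 48 mm across, 56 mm tall. Origin under its base.
- loose_pot_celadon: Bystander to leave where it is: slim screw-top glaze pot, 48 mm across, 66 mm tall. Origin under its base.
- loose_dish_black: Bystander to leave where it is: flat dark dish, 137 mm across, 18 mm tall. Origin under its base.

How it is judged:
By the outcome, as a careful person would: the job done as asked, in the order asked, and still so for the second after the job is handed in, while the arm keeps its last pose, push and grip.
It also fails if it takes over 72 s, if anything falls off the work surface, if the arm or the gripper's body presses on something with over 40 N, if the wrist force passes 120 N, or if a joint passes its speed limit or range.

### The arm

A 6-joint arm with a two-finger parallel gripper is mounted at the origin on a cart in front of the work surface, level with it; the furniture and walls round the work are solid. World frame = base frame: x ahead of the robot, y to its left, z up, the work surface at z = 0. Lengths are in m, angles in rad, forces in N, time in s.
With the tool pointing down it reaches from about 0.35 to 0.85 m from the base axis. Payload 8.1 kg.
Tool frame: the origin (TCP) lies midway between the tips of the shut fingers; the grasp point (between the pads) lies 19 mm behind it (robot.grip_point_offset is the distance from the TCP to the grasp point, in m); z points along the fingers, y is the line along which they close (so a half turn about z gives the same grasp; the last joint's range is limited). The gripper opens to 93 mm and grips with 3 to 60 N. Pads are 15 mm wide; open, the fingers measure 128 mm over their backs; the gripper's body (75 mm by 188 mm) begins 65 mm behind the grasp point.
Start: joints at [1.241, 0.13, 1.488, -0, 1.523, -0.085], TCP at [0.145, 0.582, 0.193] pointing down, gripper open.
Joint ranges: [-2.96, 2.96], [-0.89, 2.26], [0.02, 2.5], [-1.34, 4.48], [0, 2.73], [-2.66, 2.66]. Speed limits (rad/s): [2.39, 2.39, 2.79, 3.14, 3.14, 3.14].

### API

Orientations are given as a rotation vector (axis times angle).
In Python, from plant import robot, read_camera, job gives the robot as it stands.
- The arm moves only by the shell command python3 -m inch 'ROWS' [FORCE]. ROWS is JSON, one flat list of numbers, 5 for each row, row after row: the shift along the world's x, y, z in mm, then the turn about the world's z in degrees, then the opening in per cent of the stroke, from 0 (shut) to 100 (fully open). In form: [dx, dy, dz, yaw, hand, dx, dy, dz, yaw, hand, ...]. A call has 1 to 10 rows; each row is the pose to reach, as a shift and turn from the pose commanded when the call began; what a row does not reach only later rows make up. A row lasts 1/12 s, in which the tool goes at most 41.7 mm and 7.16 degrees, less where a joint would pass 70% of its speed; a pose out of reach is approached as far as the arm can. A call with a gripper value outside its range is refused whole. The fingers move at their own pace and stop on an object; FORCE is the grip in N (left out, the last holds). Time passes only in rows, so rows that repeat a pose let the fingers close. It gives the time, the measured TCP pose, the force, the opening and the grip force at its end, in the units of the state.
- robot.read_state(): the state, without advancing time (a new reading comes with each control period).
- read_camera(name): name is "side" or "top"; returns a dict with "image" (400x640x3 uint8, blue, green, red), "K" (3x3 intrinsics, pixels), "D" ([k1, k2, p1, p2, k3] as OpenCV has them; the pictures are not rectified), "extrinsics" (4x4, takes a point from world to camera coordinates). Camera axes: x right, y down, z forward; pixel columns grow to the right and rows downward; lengths in m; the calibration is good to about 2 mm. A picture is of the moment at which its call begins. There is no depth.
- job.close_job(): hands the job in; it is judged then, once.
The state is a dict: "t": time; "q": joint angles; "dq": joint speeds; "joint_torque": joint torques, N m; "tool_pos": TCP position; "orientation": TCP orientation; "force": force on the tool from outside, world axes, zero at the start; "wrist_torque": the same for the moment, N m; "opening": finger opening in m; "gripper_force": force on a finger pad.
Only numpy, scipy, OpenCV 4.12 (cv2) and the standard library are available. Lean on these libraries where they do the work, as an engineer would, in place of code of your own. Each camera call takes 0.05 s, during which the arm holds its last target. There are 200 camera calls.

## Working session

There is one attempt and no reset: what is moved stays moved. The work goes in short steps, Python scripts to look and compute and a shell command to move; the robot and the scene stay as the last step left them, time stands still between calls to the robot, and variables do not carry over. Pictures are saved under pics/ and viewed, at most 10 in all, crops included, and the job is handed in when it is done.

```bash
ls; mkdir -p pics; python3 - <<'E'
from plant import robot, read_camera
import cv2,numpy as np
np.set_printoptions(precision=4,suppress=True)
print(robot.read_state(), robot.grip_point_offset)
for n in("side","top"):
    c=read_camera(n);cv2.imwrite(f"pics/{n}0.png",c["image"]);print(n,c["K"],c["D"],c["extrinsics"])
E
```

```text
pics
{'t': 0.0, 'q': array([ 1.2406,  0.1312,  1.4893, -0.    ,  1.523 , -0.0854]), 'dq': array([-0.0005,  0.0011,  0.0005,  0.    , -0.0004, -0.0009]), 'joint_torque': array([ -0.0008, -55.9852, -49.1762,   0.0767,   0.0354,  -0.0002]), 'tool_pos': array([0.1452, 0.5815, 0.1915]), 'orientation': array([-0.3835, -3.1177,  0.0028]), 'force': array([0.1159, 0.4521, 0.6467]), 'wrist_torque': array([-0.008 , -0.0005,  0.0145]), 'gripper_force': 0.0, 'opening': 0.09298553824142237} 0.0188
side [[520.2603   0.     316.4787]
 [  0.     520.2603 197.4301]
 [  0.       0.       1.    ]] [-0.1375  0.      0.      0.      0.    ] [[-0.8362 -0.5485 -0.0023  0.4963]
 [-0.2295  0.3538 -0.9067  0.3057]
 [ 0.4981 -0.7577 -0.4217  1.6711]
 [ 0.      0.      0.      1.    ]]
top [[458.9094   0.     319.0399]
 [  0.     458.9094 199.4653]
 [  0.       0.       1.    ]] [-0.0348  0.      0.      0.      0.    ] [[ 0.0127 -0.9998  0.013   0.0016]
 [-0.986  -0.0147 -0.166   0.5873]
 [ 0.1661 -0.0108 -0.986   1.8146]
 [ 0.      0.      0.      1.    ]]
```

View pics/side0.png

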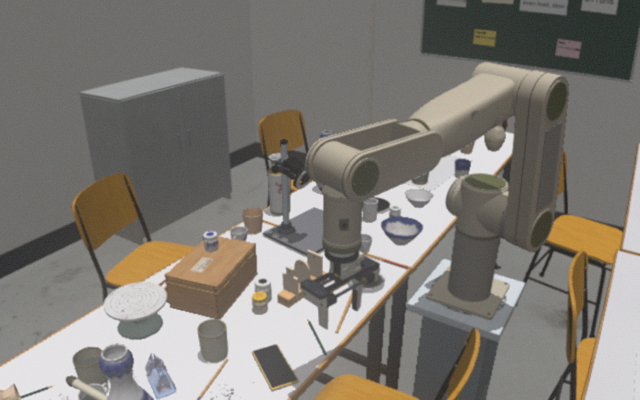

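View pics/top0.png

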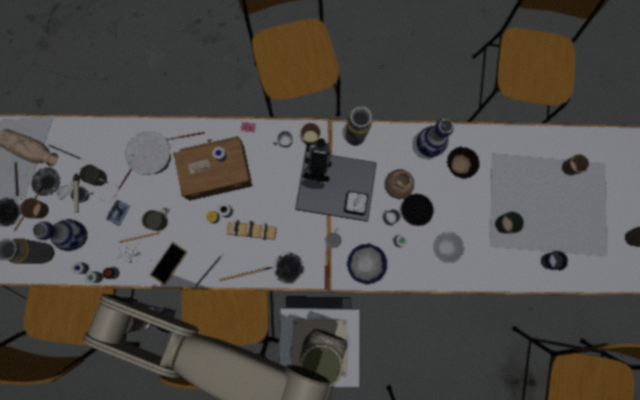

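Side: stand at about (300,220), rack at about (305,275), partly behind the hand. Top: stand at (336,185), key housing at (356,203), rack at (252,230). I need enlargements of both.

```bash
python3 - <<'E'
import cv2
t=cv2.imread("pics/top0.png");s=cv2.imread("pics/side0.png")
cv2.imwrite("pics/topc.png",cv2.resize(t[130:250,220:380],None,fx=5,fy=5,interpolation=cv2.INTER_CUBIC))
cv2.imwrite("pics/sidec.png",cv2.resize(s[130:310,240:440],None,fx=3.3,fy=3.3,interpolation=cv2.INTER_CUBIC))
E
```

```text
(no output)
```

View pics/topc.png

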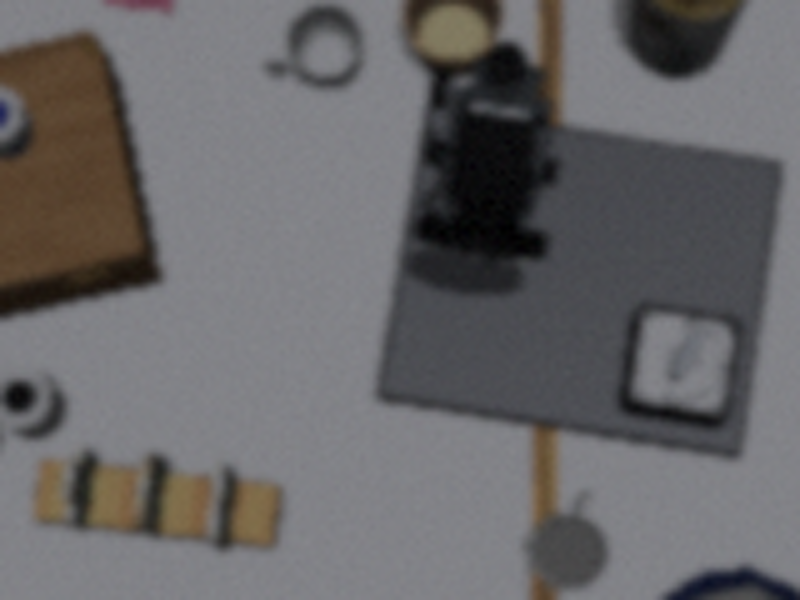

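View pics/sidec.png

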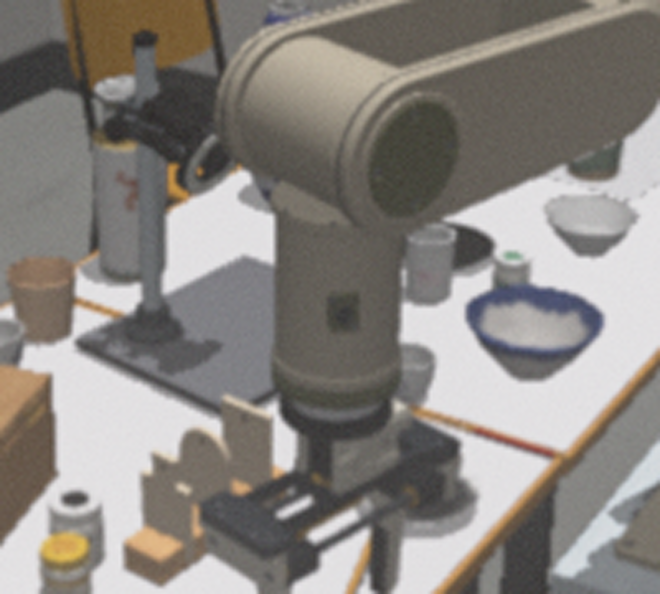

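The top crop shows the baseboard corners near (436,162), (428,221) and (296,210) in full-image pixels. The blade is at about (357,200), and the three slots sit on an orange rack from (227,228) to (276,233), with dark glazed faces to the right, so world -y. The side crop shows the tile order from +y to -y as tab, round (middle), square.

```bash
cat > h.py <<'E'
import cv2,numpy as np
from plant import robot, read_camera
np.set_printoptions(precision=4,suppress=True)
def grab(n,k=6):
    cs=[read_camera(n) for _ in range(k)];c=dict(cs[0]);c["image"]=np.mean([x["image"].astype(np.float32) for x in cs],0).astype(np.uint8);return c
def ray(c,p):
    p=np.asarray(p,float).reshape(-1,1,2);u=cv2.undistortPoints(p,c["K"],np.array(c["D"]))[:,0]
    E=c["extrinsics"];R=E[:3,:3];o=-R.T@E[:3,3]
    d=np.c_[u,np.ones(len(u))]@R;return o,d/np.linalg.norm(d,axis=1)[:,None]
def plane(c,p,z):
    o,d=ray(c,p);return o+d*((z-o[2])/d[:,2])[:,None]
def proj(c,P):
    E=c["extrinsics"];return cv2.projectPoints(np.asarray(P,float).reshape(-1,1,3),cv2.Rodrigues(E[:3,:3])[0],E[:3,3],c["K"],np.array(c["D"]))[0][:,0]
def tri(c1,p1,c2,p2):
    o1,d1=ray(c1,p1);o2,d2=ray(c2,p2);out=[]
    for a,b in zip(d1,d2):
        A=np.c_[a,-b];s=np.linalg.lstsq(A,o2-o1,rcond=None)[0];q1=o1+s[0]*a;q2=o2+s[1]*b;out.append([*(q1+q2)/2,np.linalg.norm(q1-q2)])
    return np.array(out)
E
python3 - <<'E'
from h import *
c=grab("top");im=c["image"];cv2.imwrite("pics/top_avg.png",im)
hsv=cv2.cvtColor(im,cv2.COLOR_BGR2HSV);g=cv2.cvtColor(im,cv2.COLOR_BGR2GRAY)
print("gray base",g[200,320],"table",g[200,285],"dial",g[196,352],"hsv rack",hsv[228,240])
# baseboard
m=((g<(int(g[200,320])+int(g[200,285]))/2)).astype(np.uint8);m[:, :290]=0;m[:,450:]=0;m[:150]=0;m[228:]=0
def edge(p0,p1,val,n=40,h=4):
    # subpixel edge points along line p0-p1, then line fit
    p0,p1=np.array(p0,float),np.array(p1,float);t=(p1-p0)/np.linalg.norm(p1-p0);nn=np.array([-t[1],t[0]]);out=[]
    for s in np.linspace(.08,.92,n):
        q=p0+s*(p1-p0);k=np.arange(-h,h+.1,.25);pts=(q+k[:,None]*nn).astype(np.float32)
        v=cv2.remap(g.astype(np.float32),pts[:,0].copy(),pts[:,1].copy(),cv2.INTER_LINEAR).ravel()
        i=np.argmax(np.abs(np.gradient(cv2.GaussianBlur(v.reshape(-1,1),(1,7),0).ravel())));out.append(pts[i])
    l=cv2.fitLine(np.array(out),cv2.DIST_HUBER,0,.01,.01).ravel();return l
def inter(a,b):
    s=np.linalg.solve(np.c_[a[:2],-b[:2]],b[2:]-a[2:]);return a[2:]+s[0]*a[:2]
T=edge((336,155.5),(376,162),0);Rr=edge((376,162),(368,221),0);B=edge((296,210),(368,221),0);L=edge((296,210),(303,175),0)
px=np.array([inter(T,Rr),inter(Rr,B),inter(B,L)]);W=plane(c,px,.02);print("base corners px",px,"\n",W)
print("sizes",np.linalg.norm(W[0]-W[1]),np.linalg.norm(W[1]-W[2]))
loc=np.array([[.06,-.23],[-.19,-.23],[-.19,.07]])
a=W[:,:2];ca,cl=a.mean(0),loc.mean(0);U,S,V=np.linalg.svd((loc-cl).T@(a-ca));R=(V.T@U.T);t=ca-R@cl
yaw=np.degrees(np.arctan2(R[1,0],R[0,0]));print("stand",t,yaw,"res",a-(loc@R.T+t));key=R@[-.13,-.17]+t;print("key",key)
# blade: dark pixels within dial
kp=proj(c,[[*key,.11]])[0];print("key px",kp);x0,y0=np.round(kp).astype(int)
print(g[y0-9:y0+10,x0-9:x0+10])
# rack
r=((hsv[...,0]>8)&(hsv[...,0]<24)&(hsv[...,1]>70)).astype(np.uint8);r[:215]=0;r[245:]=0;r[:,:222]=0;r[:,282:]=0
r=cv2.morphologyEx(r,cv2.MORPH_CLOSE,np.ones((9,9)));cn=max(cv2.findContours(r,0,1)[0],key=cv2.contourArea)
bx=cv2.boxPoints(cv2.minAreaRect(cn));Q=plane(c,bx,.032);print("rack",bx,Q,np.linalg.norm(Q-np.roll(Q,1,0),axis=1),Q.mean(0))
E
```

```text
gray base 78 table 131 dial 130 hsv rack [ 21 103 126]
base corners px [[376.4911 161.8516]
 [367.7991 221.5846]
 [294.1968 209.6297]] 
 [[ 0.7557 -0.2295  0.02  ]
 [ 0.5032 -0.1917  0.02  ]
 [ 0.5483  0.1109  0.02  ]]
sizes 0.2553122306038091 0.30591356761174177
stand [0.7271 0.0094] -8.476594928446275 res [[ 0.0032 -0.0026]
 [-0.002  -0.0016]
 [-0.0011  0.0042]]
key [ 0.5734 -0.1396]
key px [357.1734 200.924 ]
[[ 57  70  80  85  81  78  77  74  70  62  57  57  59  63  67  66  67  67
   69]
 [ 69  91 105 112 113 112 111 107  99  82  71  69  70  71  70  66  60  56
   57]
 [ 81 109 120 126 128 128 128 125 116 100  94  96  99 100  98  91  80  63
   51]
 [ 87 117 128 130 130 130 130 127 120 111 108 108 109 112 114 113 105  86
   61]
 [ 90 119 130 130 130 131 130 129 123 116 112 110 109 112 116 121 118 101
   75]
 [ 95 121 129 130 130 128 130 127 120 113 110 112 116 118 119 120 123 114
   86]
 [103 123 130 130 130 129 125 122 112 107 110 112 117 123 124 123 124 117
   91]
 [109 125 130 130 129 124 119 112 105 106 110 113 120 126 127 125 122 115
   89]
 [114 127 131 131 127 122 113 103 10
[... 395 characters left out ...]
 96  97 110 121 128 129 130 129 127 117 105  82
   62]
 [125 129 129 130 127 120 113 113 120 127 129 129 129 128 124 117 103  79
   62]
 [121 127 130 129 128 124 122 125 128 129 129 127 123 123 121 116 103  77
   64]
 [111 123 127 128 123 119 120 125 126 125 125 122 117 118 122 119 102  76
   63]
 [ 93 108 116 120 114 110 113 117 117 119 117 117 118 123 124 120  96  67
   59]
 [ 58  72  85  92  92  91  92  96 103 108 113 119 122 123 121 109  85  58
   60]]
rack [[226.6422 233.1305]
 [227.9444 221.7365]
 [275.4384 227.1644]
 [274.1362 238.5584]] [[0.4465 0.3815 0.032 ]
 [0.4929 0.3783 0.032 ]
 [0.4736 0.1848 0.032 ]
 [0.4274 0.1888 0.032 ]] [0.1936 0.0465 0.1944 0.0464] [0.4601 0.2833 0.032 ]
```

```bash
python3 -m inch '[255,-361,5,-6,100,255,-361,5,-6,100,255,-361,5,-6,100,255,-361,5,-6,100,255,-361,5,-6,100,255,-361,5,-6,100,255,-361,5,-6,100,255,-361,5,-6,100,255,-361,5,-6,100,255,-361,5,-6,100]'
python3 - <<'E'
from h import *
from scipy.spatial.transform import Rotation as R
c=grab("top",1);im=cv2.imread("pics/top_avg.png");g=cv2.cvtColor(im,cv2.COLOR_BGR2GRAY)
# housing outer: dark ring vs base
m=(g[190:218,340:372]>100).astype(np.uint8)
cn=max(cv2.findContours(m,0,1)[0],key=cv2.contourArea);r=cv2.minAreaRect(cn);ctr=np.array(r[0])+[340,190];print("dial",r,ctr,"at z.07",plane(c,[ctr],.072))
print("pred px z.07",proj(c,[[.5734,-.1396,.072]]))
ys,xs=np.mgrid[195:207,351:363];w=np.clip(124-g[195:207,351:363].astype(float),0,None);w[(xs>359)]=0;w[(ys<197)&(xs>358)]=0
# darkest col per row -> line
pts=np.array([[351+np.argmin(g[y,351:362]),y] for y in range(196,205)],float);print(pts[:,0])
P=plane(c,pts,.09);l=np.polyfit(P[:,0],P[:,1],1);print("beta",np.degrees(np.arctan(l[0])),P.mean(0))
s=robot.read_state();A=R.from_rotvec(s["orientation"]).as_matrix();print(s["tool_pos"],"psi",np.degrees(np.arctan2(A[1,1],A[0,1])),"z",A[:,2])
E
```

```text
t: 1.23
tool_pos: [0.3866, 0.2401, 0.1976]
orientation: [0.546, 3.093, 0.001]
force: [1.8, -0.0, -0.1]
opening: 0.093
gripper_force: 0.0
dial ((16.15999984741211, 11.880001068115234), (17.253406524658203, 17.253406524658203), 8.130102157592773) [356.16 201.88] at z.07 [[ 0.5758 -0.1391  0.072 ]]
pred px z.07 [[356.2838 202.4697]]
[360. 358. 357. 356. 356. 355. 355. 354. 354.]
beta -33.82046398671465 [ 0.5804 -0.1372  0.09  ]
[0.3908 0.234  0.1977] psi 69.70115766226215 z [ 0.0033 -0.0033 -1.    ]
```

```bash
python3 -m inch '[33,-374,0,0,100,33,-374,0,0,100,33,-374,0,0,100,33,-374,0,0,100,33,-374,0,0,100,33,-374,0,0,100,33,-374,0,0,100,33,-374,0,0,100,33,-374,0,0,100,33,-374,0,0,100]'
python3 - <<'E'
from h import *
a=cv2.imread("pics/top_avg.png")[186:220,338:376]
a=cv2.resize(a,None,fx=10,fy=10,interpolation=cv2.INTER_CUBIC);a=cv2.convertScaleAbs(a,alpha=1.8,beta=-30)
s=grab("side",8)["image"];cv2.imwrite("pics/side1.png",s)
b=cv2.resize(s[130:230,255:360],None,fx=3.9,fy=3.4,interpolation=cv2.INTER_CUBIC)
cv2.imwrite("pics/key.png",np.hstack([a,b[:340]]));print(np.hstack([a,b[:340]]).shape)
E
```

```text
t: 2.12
tool_pos: [0.4185, -0.1386, 0.1974]
orientation: [0.555, 3.091, -0.005]
force: [0.3, -0.0, 0.5]
opening: 0.093
gripper_force: 0.0
(340, 790, 3)
```

View pics/key.png

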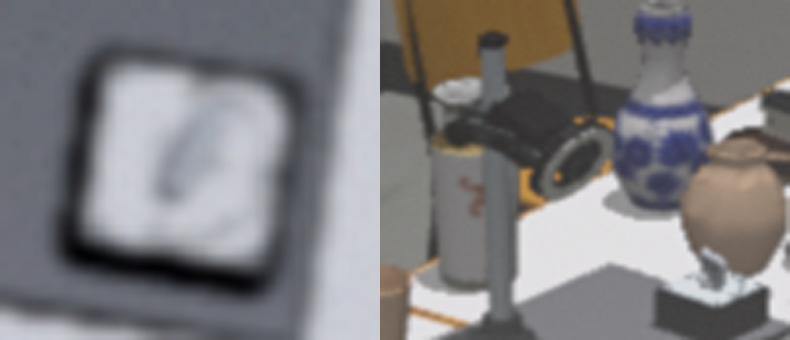

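The side view is now clear: ring light at about (406,296)/crop → full (307,177), key at crop (715,265). The blade leans about 28° clockwise from +x in the top view.

```bash
python3 -m inch '[40,-1,0,-4,100,80,-1,0,-8,100,120,-1,0,-8,100,156,-1,0,-8,100,156,-1,-40,-8,100,156,-1,-80,-8,100,156,-1,-110,-8,100,156,-1,-118,-8,100,156,-1,-118,-8,100,156,-1,-118,-8,100]'
python3 -m inch '[0,0,0,0,0,0,0,0,0,0,0,0,0,0,0,0,0,0,0,0,0,0,0,0,0,0,0,0,0,0,0,0,0,0,0]' 40
python3 - <<'E'
from h import *
s=robot.read_state();print(s["q"],s["opening"],s["wrist_torque"],s["force"])
E
```

```text
t: 3.35
tool_pos: [0.5753, -0.1326, 0.0805]
orientation: [0.759, 3.048, -0.0]
force: [1.2, 0.3, 0.5]
opening: 0.0927
gripper_force: 0.0
t: 3.93
tool_pos: [0.5748, -0.1333, 0.0794]
orientation: [0.761, 3.048, -0.0]
force: [0.5, -0.1, 0.0]
opening: 0.0511
gripper_force: 0.0
[-0.3147  0.1834  1.6401 -0.      1.3178 -1.3962] 0.0511024188941829 [0.0224 0.0002 0.0218] [ 0.5197 -0.1238  0.0041]
```

```bash
python3 -m inch '[-1,-6,0,0,40,-1,-6,0,0,40,-1,-6,0,0,40]'
python3 -m inch '[0,0,0,0,0,0,0,0,0,0,0,0,0,0,0,0,0,0,0,0,0,0,0,0,0,0,0,0,0,0,0,0,0,0,0,0,0,0,0,0,0,0,0,0,0,0,0,0,0,0]' 40
python3 - <<'E'
from h import *
s=robot.read_state();print(s["tool_pos"],s["opening"],s["wrist_torque"],s["force"])
E
```

```text
t: 4.18
tool_pos: [0.5736, -0.1396, 0.0792]
orientation: [-0.762, -3.048, 0.0]
force: [-0.6, 0.2, 0.2]
opening: 0.0377
gripper_force: 0.0
t: 5.02
tool_pos: [0.5738, -0.1392, 0.0792]
orientation: [0.761, 3.048, 0.0]
force: [-0.7, -0.5, -0.8]
opening: 0.0081
gripper_force: 40.0
[ 0.5738 -0.1392  0.0792] 0.008108935750254032 [ 0.0097  0.0411 -0.053 ] [-0.6994 -0.4528 -0.7624]
```

Blade gripped (opening ≈ 8–9 mm). Winding clockwise.

```bash
python3 -m inch '[0,0,0,-6,0,0,0,0,-12,0,0,0,0,-18,0,0,0,0,-24,0,0,0,0,-30,0,0,0,0,-36,0,0,0,0,-42,0,0,0,0,-48,0,0,0,0,-54,0,0,0,0,-60,0]'
python3 - <<'E'
from h import *
s=robot.read_state();print(s["tool_pos"],s["opening"],s["wrist_torque"],s["force"],s["q"])
E
python3 -m inch '[0,0,0,-6,0,0,0,0,-12,0,0,0,0,-18,0,0,0,0,-24,0,0,0,0,-30,0,0,0,0,-36,0,0,0,0,-42,0,0,0,0,-48,0,0,0,0,-54,0,0,0,0,-60,0]'
python3 - <<'E'
from h import *
s=robot.read_state();print(s["tool_pos"],s["opening"],s["wrist_torque"],s["force"],s["q"])
E
```

```text
t: 5.85
tool_pos: [0.5743, -0.1389, 0.0793]
orientation: [2.188, 2.254, 0.002]
force: [2.6, 0.8, -1.2]
opening: 0.0079
gripper_force: 40.1
[ 0.5743 -0.1389  0.0793] 0.007937442453716562 [ 0.162  -0.3823  0.0823] [ 2.6409  0.8133 -1.2452] [-0.3244  0.1849  1.6387  0.0007  1.3171 -0.3542]
t: 6.68
tool_pos: [0.5748, -0.1392, 0.0793]
orientation: [3.021, 0.858, 0.003]
force: [5.3, -0.4, -3.7]
opening: 0.0079
gripper_force: 40.2
[ 0.5748 -0.1392  0.0793] 0.007947592576584537 [-0.1436 -0.8189  0.093 ] [ 5.2766 -0.4497 -3.7202] [-0.3245  0.1851  1.6384  0.0005  1.3159  0.6929]
```

```bash
python3 -m inch '[0,0,0,-6,0,0,0,0,-12,0,0,0,0,-18,0,0,0,0,-24,0,0,0,0,-30,0,0,0,0,-36,0,0,0,0,-40,0,0,0,0,-40,0]'
python3 - <<'E'
from h import *
s=robot.read_state();print(s["opening"],s["wrist_torque"],s["force"],s["q"])
E
for i in 1 2 3; do python3 -m inch '[0,0,0,-2,0,0,0,0,-4,0,0,0,0,-4,0]' | grep -E "t:|force:"
python3 - <<'E'
from h import *
s=robot.read_state();print(s["opening"],s["wrist_torque"],s["force"],s["q"][5])
E
done
```

```text
t: 7.35
tool_pos: [0.5749, -0.1396, 0.0793]
orientation: [3.133, -0.227, 0.004]
force: [5.6, -1.7, -4.4]
opening: 0.008
gripper_force: 40.1
0.008027947927785434 [-0.3809 -0.8687  0.0815] [ 5.6302 -1.6532 -4.3759] [-0.3248  0.1852  1.6384  0.      1.3155  1.3907]
t: 7.6
force: [6.5, -2.2, -3.6]
gripper_force: 40.1
0.007864450840950436 [-0.3791 -0.8747  0.1149] [ 6.4701 -2.1626 -3.6108] 1.4579198641597093
t: 7.85
force: [6.6, -1.6, -4.8]
gripper_force: 40.1
0.008582920062631517 [-0.3691 -0.8439  0.1319] [ 6.5723 -1.5608 -4.8006] 1.527706520870491
t: 8.1
force: [6.1, -2.5, -4.3]
gripper_force: 40.1
0.007718446119071451 [-0.4611 -0.8724  0.2271] [ 6.0786 -2.4749 -4.2543] 1.5975993574369072
```

```bash
for i in 1 2 3; do python3 -m inch '[0,0,0,-2,0,0,0,0,-3,0,0,0,0,-3,0]' | grep -E "t:|gripper_force:"
python3 - <<'E'
from h import *
s=robot.read_state();print(s["opening"],s["wrist_torque"],s["force"],s["q"][5])
E
done
```

```text
t: 8.35
gripper_force: 40.2
0.008016639099802736 [-0.403  -0.9068  0.2331] [ 5.305  -2.5438 -4.6088] 1.6489409596840041
t: 8.6
gripper_force: 40.5
0.007999575910007927 [-0.4667 -0.846   0.2586] [ 6.1563 -1.7279 -5.1814] 1.701123455552205
t: 8.85
gripper_force: 41.7
0.007825740548655242 [-0.4445 -0.7968  0.4605] [ 5.3857 -2.1753 -4.3426] 1.7532861037306222
```

```bash
python3 -m inch '[0,0,0,-3,0,0,0,0,-5,0,0,0,0,-5,0]' | grep -E "t:|gripper_force:"
python3 - <<'E'
from h import *
s=robot.read_state();print(s["opening"],s["wrist_torque"],s["force"],s["q"][5])
E
```

```text
t: 9.1
gripper_force: 45.1
0.00828444889440514 [-0.4749 -0.8145  0.6204] [ 5.4296 -2.7418 -4.1727] 1.8414653833447712
```

Hard against the stop (torque 0.62 N m against the spring's 0.16). Releasing and backing away.

```bash
python3 -m inch '[0,0,0,0,55,0,0,0,0,55,0,0,0,0,55,0,0,0,0,55,0,0,0,0,55,0,0,0,0,55,0,0,0,0,55,0,0,40,0,60,0,0,80,0,70,0,0,120,0,80]'
python3 -m inch '[-40,0,0,7,100,-80,0,0,14,100,-120,20,0,21,100,-150,50,0,28,100,-165,90,0,35,100,-165,130,0,42,100,-165,170,0,49,100,-165,210,0,56,100,-165,250,0,63,100,-165,290,0,70,100]'
python3 - <<'E'
from h import *
from scipy.spatial.transform import Rotation as R
c=grab("top");cv2.imwrite("pics/top2.png",c["image"]);s=grab("side");cv2.imwrite("pics/side2.png",s["image"])
a=cv2.resize(c["image"][186:220,338:376],None,fx=10,fy=10,interpolation=cv2.INTER_CUBIC);a=cv2.convertScaleAbs(a,alpha=1.8,beta=-30)
b=cv2.resize(s["image"][150:235,300:400],None,fx=4,fy=4,interpolation=cv2.INTER_CUBIC)
cv2.imwrite("pics/key2.png",np.hstack([a,b]))
st=robot.read_state();A=R.from_rotvec(st["orientation"]).as_matrix();print(st["tool_pos"],"psi",np.degrees(np.arctan2(A[1,1],A[0,1])))
E
```

```text
t: 9.93
tool_pos: [0.5728, -0.1389, 0.1998]
orientation: [-3.004, 0.919, 0.004]
force: [0.8, -1.0, 0.9]
opening: 0.0643
gripper_force: 0.0
t: 10.77
tool_pos: [0.4084, 0.1528, 0.1998]
orientation: [2.985, 0.979, 0.002]
force: [0.6, -0.7, 0.1]
opening: 0.0933
gripper_force: 0.0
[0.409  0.1499 0.1993] psi -54.154940125858055
```

View pics/key2.png

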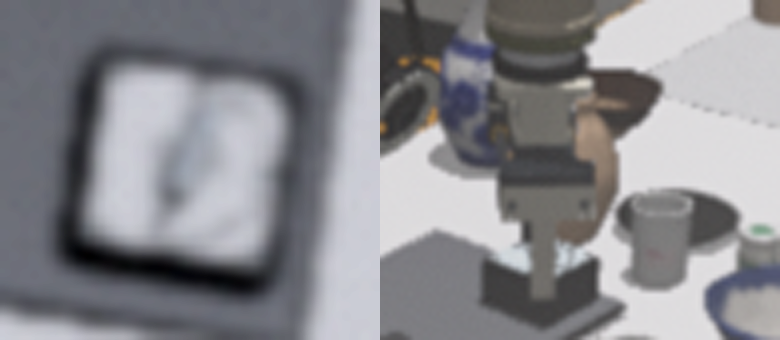

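The pointer now sits at the lower (far) long mark, so the timer is fully wound. Next is measuring the lens.

```bash
python3 - <<'E'
from h import *
def crop(f,x0,y0,w,h,k):
    a=cv2.imread(f)[y0:y0+h,x0:x0+w];a=cv2.resize(a,None,fx=k,fy=k,interpolation=cv2.INTER_CUBIC);a=cv2.convertScaleAbs(a,alpha=1.5,beta=0)
    for i in range(0,w,5):
        cv2.line(a,(int((i+.5)*k),0),(int((i+.5)*k),8 if i%10 else 16),(0,0,255),1)
        if i%10==0: cv2.putText(a,str(x0+i),(int(i*k),28),0,.4,(0,0,255),1)
    for j in range(0,h,5):
        cv2.line(a,(0,int((j+.5)*k)),(8 if j%10 else 16,int((j+.5)*k)),(0,0,255),1)
        if j%10==0: cv2.putText(a,str(y0+j),(18,int((j+.5)*k)+4),0,.4,(0,0,255),1)
    return a
a=crop("pics/side1.png",280,150,40,55,10);b=crop("pics/top2.png",298,130,40,55,10)
cv2.imwrite("pics/ring.png",np.hstack([a,b]))
E
```

```text
(no output)
```

View pics/ring.png

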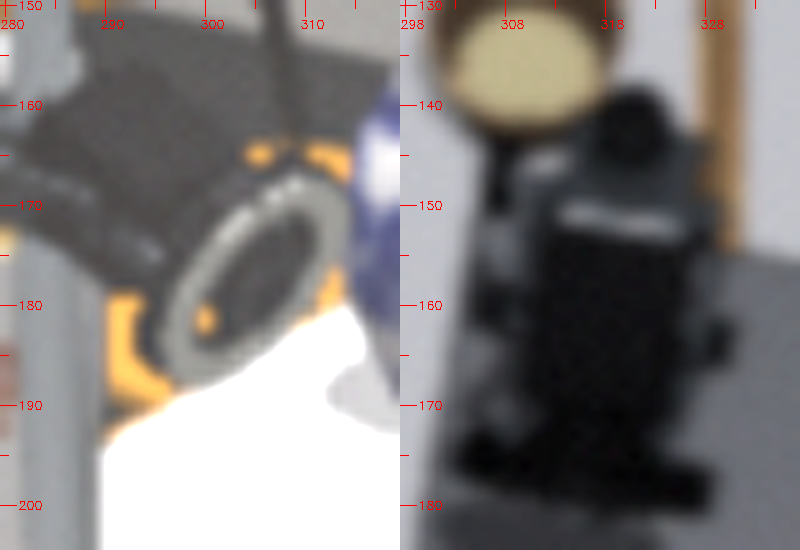

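Side view: the bright annulus runs from about (309,167) at the top to (298,188) at the bottom, major axis ≈ 26 px (27 px expected for 96 mm at that distance, so it checks). Top view: the front rim of the ring spans (303,177) to (329,181), centre about (316,179).

```bash
python3 - <<'E'
from h import *
from scipy.optimize import least_squares
s=read_camera("side");t=read_camera("top")
XY=np.array([[300,172],[345,195],[350,230],[338,275],[305,322],[275,348],[240,368],[195,388],[165,365],[160,330],[175,285],[200,245],[240,202],[270,182]],float)
px=XY/10-.5+[280,150];el=cv2.fitEllipse(px.astype(np.float32));print(el)
C=tri(s,[el[0]],t,[[315.85,179.0]])[0];print("centre tri",C)
o,d=ray(s,px)
def nrm(p,y): return np.array([np.cos(p)*np.cos(y),np.cos(p)*np.sin(y),np.sin(p)]) # lens +x (back into the camera), p up
def f(v,yp,r=.048):
    c=v[:3];n=nrm(v[3],v[4]);k=((c-o)@n)/(d@n);rr=np.linalg.norm(o+d*k[:,None]-c,axis=1)
    return np.r_[(rr-r)/.003,(proj(t,[c])[0]-[315.85,179])/2,(v[4]-yp)/np.radians(2)]
for r in(.045,.048,.05):
    z=least_squares(f,[*C[:3],.3,-.14],args=(np.radians(-8.5),r));print(r,z.x[:3],np.degrees(z.x[3:]),z.cost)
z=least_squares(lambda v:f(v,0)[:-1],[*C[:3],.3,-.14]);print("free yaw",z.x[:3],np.degrees(z.x[3:]),z.cost)
E
```

```text
((305.087890625, 177.2582244873047), (12.990743637084961, 25.56207275390625), 40.198753356933594)
centre tri [0.6251 0.0245 0.2676 0.    ]
0.045 [0.6242 0.0252 0.2677] [ 18.11   -11.0647] 2.2031242814071965
0.048 [0.6254 0.0232 0.2669] [20.1853 -9.6246] 2.662137826760895
0.05 [0.6262 0.022  0.2663] [21.3545 -8.7074] 5.349994064458164
free yaw [0.6256 0.023  0.2667] [ 20.4349 -10.076 ] 2.441319629968136
```

Lens ≈ (0.625, 0.024, 0.267), pitch ≈ 20° and yaw ≈ -8.5…-9.5°, which agrees with the stand axis passing through the column. Focus ≈ (0.486, 0.045, 0.216), within the height range given.

The hand can't tilt. I'll grip the round tile by its side edges in the bare strip, then lean it back about 20° in the grip by levering its foot against the slot lip.

```bash
python3 -m inch '[13,33,0,7,100,26,66,0,14,100,39,99,0,21,100,51,133,0,28,100,51,133,0,35,100,51,133,0,42,100,51,133,0,48.5,100,51,133,0,48.5,100,51,133,0,48.5,100]'
python3 - <<'E'
from h import *
from scipy.spatial.transform import Rotation as R
st=robot.read_state();A=R.from_rotvec(st["orientation"]).as_matrix();print(st["tool_pos"],"psi",np.degrees(np.arctan2(A[1,1],A[0,1])),st["q"])
# rack slots check from pre-move top picture: dark glaze / tile stripes along rack axis at z=.118
c=read_camera("top");im=cv2.imread("pics/top_avg.png");g=cv2.cvtColor(im,cv2.COLOR_BGR2GRAY).astype(np.float32)
a=np.radians(-95.7);ex=np.array([np.cos(a),np.sin(a)]);ey=np.array([-ex[1],ex[0]])
xs=np.arange(-.11,.111,.002)
for z in(.112,):
  P=np.array([[*(np.array([.460,.283])+ex*x+ey*0.0),z] for x in xs]);p=proj(c,P).astype(np.float32)
  v=cv2.remap(g,p[:,0].copy(),p[:,1].copy(),1).ravel();print([(int(round(x*1000)),int(q)) for x,q in zip(xs,v)])
E
```

```text
t: 12.22
tool_pos: [0.4598, 0.2837, 0.1991]
orientation: [-2.33, -2.107, 0.0]
force: [0.0, 0.4, 0.3]
opening: 0.0929
gripper_force: 0.0
[0.4598 0.2837 0.1991] psi -5.748548563636356 [ 0.4579 -0.0338  1.6457 -0.      1.5299  0.5582]
[(-110, 130), (-108, 130), (-106, 130), (-104, 130), (-102, 130), (-100, 129), (-98, 129), (-96, 129), (-94, 128), (-92, 128), (-90, 126), (-88, 123), (-86, 118), (-84, 114), (-82, 110), (-80, 107), (-78, 106), (-76, 105), (-74, 105), (-72, 105), (-70, 106), (-68, 106), (-66, 107), (-64, 108), (-62, 106), (-60, 103), (-58, 91), (-56, 77), (-54, 62), (-52, 48), (-50, 41), (-48, 38), (-46, 43), (-44, 51), (-42, 65), (-40, 79), (-38, 93), (-36, 103), (-34, 107), (-32, 109), (-30, 109), (-28, 109), (-26, 109), (-24, 109), (-22, 109), (-20, 108), (-18, 106), (-16, 104), (-14, 101), (-12, 101), (-10, 101), (-8, 103), (-6, 105), (-4, 104), (-2, 101), (0, 92), (2, 78), (4, 65), (6, 51), (8, 47), (10, 47), (12, 58), (14, 70), (16, 83), (18, 97), (20, 102), (22, 107), (24, 109), (26, 110), (28, 110), (30, 110), (32, 109), (34, 107), (36, 106), (38, 105), (40, 103), (42, 101), (44, 100), (46, 99), (48, 101), (50, 104), (52, 105), (54, 105), (56, 99), (58, 90), (60, 75), (62, 62), (64, 51), (66, 48), (68, 53), (70, 62), (72, 76), (74, 87), (76, 95), (78, 101), (80, 105), (82, 108), (84, 109), (86, 110), (88, 109), (90, 108), (92, 108), (94, 107), (96, 106), (98, 102), (100, 98), (102, 94), (104, 90), (106, 95), (108, 101), (110, 111)]
```

```bash
python3 -m inch '[0,0,-35,0,100,0,0,-70,0,100,0,0,-100,0,100,0,0,-120,0,100,0,0,-127,0,100,0,0,-127,0,60,0,0,-127,0,55,0,0,-127,0,50,0,0,-127,0,50,0,0,-127,0,50]' 20
python3 -m inch '[0,0,0,0,50,0,0,0,0,50,0,0,0,0,50,0,0,0,0,50,0,0,0,0,50]'
python3 - <<'E'
from h import *
s=grab("side")["image"];cv2.imwrite("pics/side3.png",s)
cv2.imwrite("pics/grip.png",cv2.resize(s[150:310,230:400],None,fx=3.6,fy=3.6,interpolation=cv2.INTER_CUBIC))
E
```

```text
t: 13.1
tool_pos: [0.461, 0.2844, 0.0741]
orientation: [2.326, 2.111, 0.005]
force: [0.3, 0.4, 0.1]
opening: 0.064
gripper_force: 0.0
t: 13.52
tool_pos: [0.4609, 0.2842, 0.0733]
orientation: [2.325, 2.111, 0.004]
force: [3.3, -0.1, 5.3]
opening: 0.0529
gripper_force: 19.6
```

View pics/grip.png

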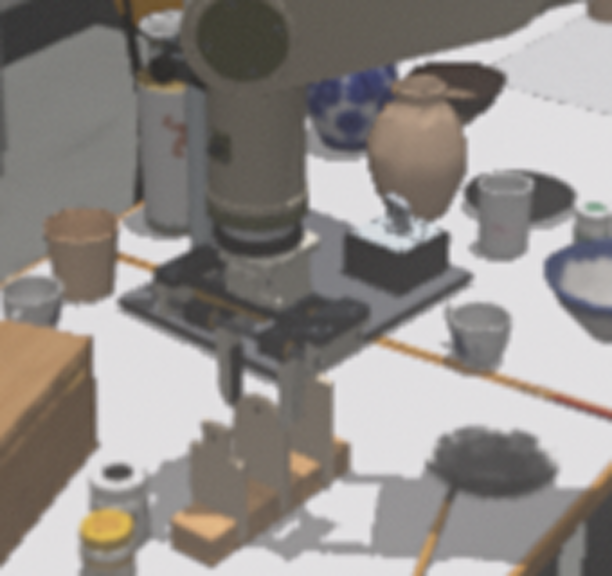

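```bash
python3 - <<'E'
from h import *
c=read_camera("side");a=np.radians(-5.7);w=np.array([np.cos(a),np.sin(a)])
for n,z in(("tcp",.073),("grasp",.092),("top",.118),("rack",.032)):
    P=[[*(np.array([.461,.2842])+k*w),z] for k in(-.03,0,.03)]
    print(n,((proj(c,P)-[230,150]+.5)*3.6).round())
s=robot.read_state();print(s["tool_pos"],s["opening"],s["force"],s["wrist_torque"],s["gripper_force"])
E
```

```text
tcp [[288. 449.]
 [262. 437.]
 [236. 425.]]
grasp [[288. 430.]
 [262. 419.]
 [236. 407.]]
top [[288. 405.]
 [261. 394.]
 [235. 382.]]
rack [[288. 487.]
 [263. 475.]
 [237. 464.]]
[0.461  0.2841 0.0733] 0.05288960255263577 [ 3.4779 -0.9059  5.6079] [-0.133  -0.5745 -0.0002] 19.557137489318848
```

The tile's top is at crop (258,395), as predicted. The fingertips end about 18 mm higher than the shut-finger TCP, and the opening of 53 mm (less than 60) means the pads are on the rounded part. Mending: open, go lower, regrip.

```bash
python3 -m inch '[0,0,0,0,80,0,0,0,0,80,0,0,0,0,80,0,0,0,0,80,0,0,-7,0,80,0,0,-13,0,80,0,0,-13,0,80,0,0,-13,0,55,0,0,-13,0,55,0,0,-13,0,55]' 20
python3 -m inch '[0,0,0,0,50,0,0,0,0,50,0,0,0,0,50,0,0,0,0,50,0,0,0,0,50,0,0,0,0,50,0,0,0,0,50]'
python3 - <<'E'
from h import *
s=robot.read_state();print(s["tool_pos"],s["opening"],s["force"],s["wrist_torque"],s["gripper_force"])
E
```

```text
t: 14.7
tool_pos: [0.46, 0.2839, 0.0594]
orientation: [2.326, 2.112, 0.001]
force: [0.9, 0.3, -0.6]
opening: 0.0597
gripper_force: 20.1
t: 15.28
tool_pos: [0.4599, 0.2839, 0.0594]
orientation: [2.326, 2.112, 0.0]
force: [0.2, -0.5, 0.7]
opening: 0.0594
gripper_force: 20.0
[0.4599 0.2839 0.0594] 0.059446771354261255 [ 0.1733 -0.544   0.7237] [-0.063  -0.0006  0.0405] 20.001814663410187
```

Clean 60 mm width. From the earlier contact, though, the pad bottoms are only just at the 80 mm tangent, so I'll go 7 mm lower to get pad on the straight bare strip.

```bash
python3 -m inch '[0,0,0,0,80,0,0,0,0,80,0,0,0,0,80,0,0,-7,0,80,0,0,-7,0,80,0,0,-7,0,55,0,0,-7,0,50,0,0,-7,0,50,0,0,-7,0,50,0,0,-7,0,50]' 20
python3 -m inch '[0,0,0,0,50,0,0,0,0,50,0,0,0,0,50]'
python3 -m inch '[0,0,4,0,50,0,0,8,0,50,0,0,12,0,50,0,0,16,0,50,0,0,18,0,50,0,0,18,0,50]'
python3 - <<'E'
from h import *
s=robot.read_state();print(s["tool_pos"],s["opening"],s["force"],s["wrist_torque"],s["gripper_force"])
im=grab("side")["image"];cv2.imwrite("pics/side4.png",im)
a=cv2.resize(im[215:305,270:345],None,fx=5.3,fy=6,interpolation=cv2.INTER_CUBIC);b=cv2.resize(cv2.imread("pics/side3.png")[215:305,270:345],None,fx=5.3,fy=6,interpolation=cv2.INTER_CUBIC)
cv2.imwrite("pics/lift.png",np.hstack([b,a]))
E
```

```text
t: 16.12
tool_pos: [0.4598, 0.2838, 0.0523]
orientation: [2.326, 2.112, 0.0]
force: [-0.2, -0.1, -1.1]
opening: 0.06
gripper_force: 20.0
t: 16.37
tool_pos: [0.4598, 0.2838, 0.0523]
orientation: [2.326, 2.112, 0.0]
force: [0.3, -0.3, -1.1]
opening: 0.0599
gripper_force: 20.0
t: 16.87
tool_pos: [0.4603, 0.2841, 0.0712]
orientation: [2.326, 2.112, 0.002]
force: [-0.5, 0.4, -0.7]
opening: 0.0596
gripper_force: 20.0
[0.4603 0.2841 0.0712] 0.05960739569110447 [-0.4901  0.3516 -0.6655] [-0.1195  0.0401 -0.0017] 19.983293507248163
```

View pics/lift.png

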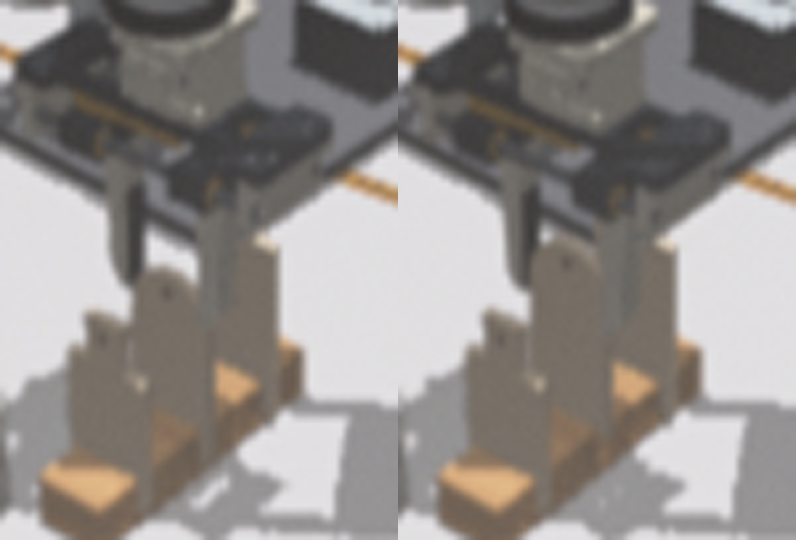

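The tile rose about 19 mm, staying vertical in its slot with ~5 mm of foot left in it, and the tips are at tile height ≈ 67–70 mm. Now levering it back against the slot's rear lip.

```bash
python3 -m inch '[0.4,4,0,0,50,0.8,8,0,0,50,1.2,12,-0.7,0,50,1.6,16,-1.5,0,50,2,20,-2,0,50,2.3,23,-2.5,0,50,2.6,26,-3,0,50,2.6,26,-3,0,50,2.6,26,-3,0,50]' 20
python3 - <<'E'
from h import *
s=robot.read_state();print(s["tool_pos"],s["opening"],s["force"],s["wrist_torque"],s["gripper_force"])
E
```

```text
t: 17.92
tool_pos: [0.4623, 0.31, 0.0671]
orientation: [-2.326, -2.112, 0.0]
force: [-0.2, -1.5, -1.5]
opening: 0.0597
gripper_force: 20.0
[0.4623 0.31   0.0671] 0.05965277148614355 [-0.181  -1.4919 -1.521 ] [-0.3251  0.0302  0.0124] 19.99358095228672
```

```bash
python3 -m inch '[0,0,5,0,50,0,0,10,0,50,0,0,10,0,48,0,0,10,0,48,0,0,40,0,48,0,0,75,0,48,0,0,110,0,48,0,0,135,0,48,0,0,135,0,48]' 40
python3 -m inch '[0,0,5,7,48,0,-10,10,14,48,0,-20,15,21,48,0,-30,18.6,28,48,0,-45,18.6,35,48,0,-60,18.6,42,48,0,-80,18.6,49,48,0,-100,18.6,56,48,0,-125,18.6,63,48,0,-150,18.6,70,48]'
python3 -m inch '[2,-20,0,6,48,4,-40,0,12,48,6,-60,0,16.7,48,8,-80,0,16.7,48,10,-100,0,16.7,48,10.5,-113,0,16.7,48,10.5,-113,0,16.7,48,10.5,-113,0,16.7,48]'
python3 - <<'E'
from h import *
from scipy.spatial.transform import Rotation as R
st=robot.read_state();A=R.from_rotvec(st["orientation"]).as_matrix();print(st["tool_pos"],"psi",np.degrees(np.arctan2(A[1,1],A[0,1])),st["opening"],st["gripper_force"],st["q"])
c=grab("side",10);im=c["image"];cv2.imwrite("pics/side5.png",im);t=grab("top",6);cv2.imwrite("pics/top5.png",t["image"])
p=proj(c,[[*st["tool_pos"]]]);print(p);x0,y0=np.round(p[0]).astype(int)-[25,25]
def crop(a,x0,y0,w,h,k):
    a=cv2.resize(a[y0:y0+h,x0:x0+w],None,fx=k,fy=k,interpolation=cv2.INTER_CUBIC);a=cv2.convertScaleAbs(a,alpha=1.4)
    for i in range(0,w,5):
        cv2.line(a,(int((i+.5)*k),0),(int((i+.5)*k),8),(0,0,255),1);
        if i%10==0: cv2.putText(a,str(x0+i),(int(i*k),22),0,.4,(0,0,255),1)
    for j in range(0,h,5):
        cv2.line(a,(0,int((j+.5)*k)),(8,int((j+.5)*k)),(0,0,255),1)
        if j%10==0: cv2.putText(a,str(y0+j),(10,int((j+.5)*k)+4),0,.4,(0,0,255),1)
    return a
cv2.imwrite("pics/hold.png",crop(im,x0,y0,50,50,12))
E
```

```text
t: 18.67
tool_pos: [0.4655, 0.3116, 0.2098]
orientation: [2.324, 2.11, 0.017]
force: [0.9, 0.8, 0.2]
opening: 0.0596
gripper_force: 40.0
t: 19.5
tool_pos: [0.4619, 0.159, 0.2201]
orientation: [-0.684, -3.066, 0.0]
force: [0.7, -0.7, -1.3]
opening: 0.0592
gripper_force: 40.0
t: 20.17
tool_pos: [0.4726, 0.0465, 0.2203]
orientation: [-0.244, -3.131, -0.001]
force: [-0.6, 0.7, -1.5]
opening: 0.0594
gripper_force: 40.0
[0.4726 0.0465 0.2203] psi 81.07629324213151 0.05941189989459997 39.98788341879845 [-0.0103 -0.2234  1.7808  0.0004  1.5848 -1.4253]
[[338.4217 201.4998]]
```

View pics/hold.png

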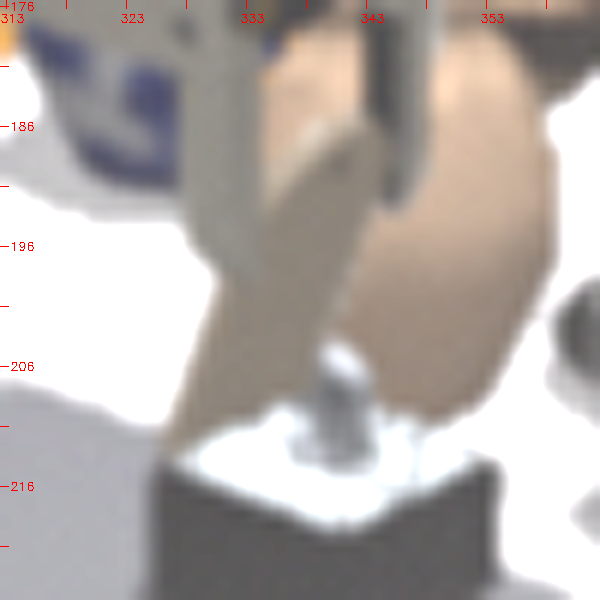

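The tile is held leaning back, with its left silhouette edge running (331,199)→(326,213) and the right one (344,192)→(340,204). Foot corner is near (326,213). I'll get the tilt from these edges.

```bash
cat > tilt.py <<'E'
from h import *
from scipy.spatial.transform import Rotation as R
def measure(c,seed):
    g=cv2.cvtColor(c["image"],cv2.COLOR_BGR2GRAY).astype(np.float32)
    st=robot.read_state();A=R.from_rotvec(st["orientation"]).as_matrix();yv=A[:,1]*np.sign(A[1,1]);yv/=np.linalg.norm(yv);h=np.cross(yv,[0,0,1])
    p0,p1=np.array(seed,float);t=(p1-p0)/np.linalg.norm(p1-p0);nn=np.array([-t[1],t[0]]);k=np.arange(-2.5,2.51,.1);out=[]
    for s in np.linspace(.05,.95,25):
        q=(p0+s*(p1-p0)+k[:,None]*nn).astype(np.float32);v=cv2.remap(g,q[:,0].copy(),q[:,1].copy(),1).ravel()
        out.append(q[np.argmax(np.abs(np.gradient(cv2.GaussianBlur(v.reshape(-1,1),(1,9),0).ravel())))])
    l=cv2.fitLine(np.array(out),cv2.DIST_HUBER,0,.01,.01).ravel()
    o,d=ray(c,[l[2:]-5*l[:2],l[2:]+5*l[:2]]);N=np.cross(d[0],d[1]);N/=np.linalg.norm(N)
    th=np.arctan2(N[2],N@h);th=(th+np.pi/2)%np.pi-np.pi/2
    return np.degrees(th),np.degrees(np.arctan2(h[1],h[0])),h,yv,o,N,st["tool_pos"],l
E
python3 - <<'E'
from tilt import *
c=read_camera("side");c["image"]=cv2.imread("pics/side5.png")
f=lambda x,y:(x/12-.5+313,y/12-.5+176)
for seed in([f(222,280),f(166,445)],[f(380,208),f(327,340)]):
    th,yaw,h,yv,o,N,tp,l=measure(c,seed);p0,p1=np.array(seed);ray_=ray(c,seed)[1];M=np.cross(*ray_)
    t2=np.degrees(np.arctan(M[2]/(M@h)));print("theta fit",th,"hand-picked",t2,"yaw",yaw,l)
# foot corner (+y front): ray meets plane y = +30 mm along yv from tool
for q in(f(163,455),f(160,458)):
    o,d=ray(c,[q]);k=((tp+.03*yv-o)@yv)/(d[0]@yv);X=o+d[0]*k;print("foot corner rel tcp: along h, z",(X-tp)@h,(X-tp)[2])
# top of tile: -> (345..350,125)
E
```

```text
theta fit 19.338379243857908 hand-picked 19.20549089900133 yaw -8.826906092160632 [  0.323   -0.9464 327.9614 206.044 ]
theta fit 22.95068549508123 hand-picked 21.328217089792474 yaw -8.826906092160632 [  0.4009  -0.9161 341.4052 198.1113]
foot corner rel tcp: along h, z 0.02899679421207772 -0.04457730441039198
foot corner rel tcp: along h, z 0.030132508855715053 -0.04592392427037428
```

```bash
python3 - <<'E'
from tilt import *
im=cv2.imread("pics/side5.png").astype(np.float32)
P=np.array([327.96,206.04]);u=np.array([-.323,.9464]);n=np.array([.9464,.323])
for off in(1.2,3):
  for s in np.arange(2,14,.75):
    q=P+u*s+n*off;v=[float(cv2.remap(im[...,i],np.float32([[q[0]]]),np.float32([[q[1]]]),1)[0,0]) for i in range(3)];print(off,q.round(1),np.round(v))
E
```

```text
1.2 [328.4 208.3] [106. 113. 119.]
1.2 [328.2 209. ] [101. 109. 116.]
1.2 [328.  209.7] [ 98. 106. 114.]
1.2 [327.7 210.4] [102. 109. 116.]
1.2 [327.5 211.2] [100. 107. 115.]
1.2 [327.2 211.9] [ 98. 105. 112.]
1.2 [327.  212.6] [102. 108. 114.]
1.2 [326.8 213.3] [107. 110. 114.]
1.2 [326.5 214. ] [106. 106. 108.]
1.2 [326.3 214.7] [88. 86. 87.]
1.2 [326.  215.4] [76. 74. 76.]
1.2 [325.8 216.1] [76. 74. 76.]
1.2 [325.5 216.8] [81. 79. 81.]
1.2 [325.3 217.5] [87. 84. 85.]
1.2 [325.1 218.3] [93. 91. 91.]
1.2 [324.8 219. ] [101.  98.  98.]
3 [330.2 208.9] [ 89.  96. 102.]
3 [329.9 209.6] [ 89.  96. 102.]
3 [329.7 210.3] [ 90.  97. 103.]
3 [329.4 211. ] [ 93.  99. 105.]
3 [329.2 211.7] [108. 112. 116.]
3 [328.9 212.5] [127. 129. 129.]
3 [328.7 213.2] [148. 148. 146.]
3 [328.5 213.9] [161. 158. 155.]
3 [328.2 214.6] [134. 131. 129.]
3 [328.  215.3] [98. 96. 95.]
3 [327.7 216. ] [68. 67. 68.]
3 [327.5 216.7] [64. 63. 65.]
3 [327.2 217.4] [63. 63. 64.]
3 [327.  218.1] [62. 62. 64.]
3 [326.8 218.8] [64. 64. 65.]
3 [326.5 219.5] [66. 65. 67.]
```

```bash
python3 - <<'E'
from tilt import *
c=read_camera("side")
def rel(px,tp,yv,k,hoff=0):
    yv=np.r_[yv,0];o,d=ray(c,[px]);s=((np.array(tp)+k*yv-o)@yv)/(d[0]@yv);X=o+d[0]*s-tp;h=np.cross(yv,[0,0,1]);return X@h*1e3,X[2]*1e3
def relh(px,tp,yv,hv):
    # plane of constant h offset
    yv=np.r_[yv,0];h=np.cross(yv,[0,0,1]);o,d=ray(c,[px]);s=((np.array(tp)+hv*h-o)@h)/(d[0]@h);X=o+d[0]*s-tp;return X@yv*1e3,X[2]*1e3
a=np.radians(-5.75);y4=np.array([np.cos(a),np.sin(a)]);a=np.radians(81.1);y5=np.array([np.cos(a),np.sin(a)])
t4=[.4603,.2841,.0712];t5=[.4726,.0465,.2203]
print("side4 far tip (h=0 plane): y,z",relh([292.5,262.8],t4,y4,0),"apex back",relh([301.6,254.5],t4,y4,-.004))
print("side5 far tip: h,z (y=-33)",rel([345.4,192.8],t5,y5,-.034),"near tip (crop 225,275)",rel([331.25,198.4],t5,y5,.034))
print("side5 apex: h,z (y=0)",[rel([x,y],t5,y5,0) for x,y in([342.1,185.7],[340,186])])
# rest check: side3 tile top apex and slot-lip: apex z should be .118
for n,tp in(("side3",[.461,.2842,0]),):
    im=cv2.imread("pics/side3.png");col=im[255:265,296:308,2].astype(int);
    g=im[:, :,2].astype(float);print([ (x,[int(v) for v in g[250:268,x]]) for x in (299,300,301,302)])
print("pred apex side3",proj(c,[[.460,.288,.118],[.460,.280,.118]]))
E
```

```text
side4 far tip (h=0 plane): y,z (np.float64(41.97859965200854), np.float64(15.697325049061114)) apex back (np.float64(-0.973555984944667), np.float64(65.13105375361032))
side5 far tip: h,z (y=-33) (np.float64(-2.361441005589557), np.float64(21.877560290398947)) near tip (crop 225,275) (np.float64(3.43476614268687), np.float64(22.44931495579211))
side5 apex: h,z (y=0) [(np.float64(-14.766187928043513), np.float64(63.27233621618716)), (np.float64(-5.6888218719118635), np.float64(59.515649660247526))]
[(299, [85, 82, 110, 150, 189, 223, 227, 225, 218, 176, 135, 117, 117, 116, 118, 118, 118, 118]), (300, [92, 79, 93, 128, 172, 216, 225, 224, 216, 171, 134, 120, 115, 108, 112, 117, 118, 119]), (301, [106, 83, 81, 109, 147, 189, 221, 225, 216, 177, 139, 122, 110, 99, 101, 115, 118, 118]), (302, [116, 92, 77, 95, 132, 170, 216, 224, 220, 195, 154, 127, 116, 110, 109, 117, 118, 118])]
pred apex side3 [[301.6506 259.4504]
 [303.0946 258.3297]]
```

Tilt is about 19.5–20° against the lens's 20°. The panel centre sits about 3 mm low, so I'll make a small correction, check that nothing else moved, and confirm the grip is steady.

```bash
python3 -m inch '[1,1,3,0,48,1,1,3,0,48,1,1,3,0,48,1,1,3,0,48,1,1,3,0,48,1,1,3,0,48]' 40
python3 - <<'E'
from tilt import *
c=grab("side",8);d=proj(c,[[.0010,.001,.003]])
f=lambda x,y:(x/12-.5+313,y/12-.5+175.2)
th=measure(c,[f(222,280),f(166,440)]);print("theta",th[0],"yaw",th[1],"tcp",th[6]);st=robot.read_state();print(st["opening"],st["gripper_force"],st["dq"].max(),st["t"])
t=grab("top",6)["image"];a=cv2.imread("pics/top_avg.png");m=(cv2.absdiff(a,t).max(2)>30).astype(np.uint8);m=cv2.morphologyEx(m,cv2.MORPH_OPEN,np.ones((2,2)))
n,l,s,ce=cv2.connectedComponentsWithStats(m);print([(s[i].tolist()) for i in range(1,n) if s[i,4]>5])
# neighbour tiles in side view: before (side3) vs now
b=cv2.imread("pics/side3.png");m=cv2.absdiff(b,c["image"]).max(2);print("tab",m[268:285,285:297].mean(),"square",m[265:278,316:322].mean())
E
```

```text
t: 21.57
tool_pos: [0.4738, 0.0478, 0.2238]
orientation: [-0.242, -3.132, 0.0]
force: [0.1, 0.5, -1.1]
opening: 0.0597
gripper_force: 40.0
theta 19.894349939704327 yaw -8.827160391217175 tcp [0.4739 0.0478 0.2238]
0.05936421571615056 39.98789191246033 0.0015151405604099547 21.9667
[[280, 187, 52, 106, 2514], [332, 212, 7, 22, 115], [249, 222, 6, 16, 60], [329, 238, 2, 6, 12], [324, 242, 2, 18, 36], [326, 247, 6, 38, 153], [282, 256, 19, 27, 280], [153, 276, 54, 14, 366], [287, 291, 40, 19, 663], [86, 295, 195, 105, 7511], [116, 297, 15, 8, 70], [283, 309, 24, 8, 117], [320, 310, 9, 7, 45], [280, 313, 49, 75, 2630], [132, 320, 12, 12, 85], [330, 321, 8, 4, 29], [147, 326, 3, 3, 8], [336, 327, 5, 10, 38], [328, 338, 14, 10, 86], [340, 338, 8, 6, 29], [338, 345, 14, 40, 205], [120, 347, 42, 18, 264], [320, 396, 6, 4, 17]]
tab 21.544117647058822 square 2.7051282051282053
```

Only the middle slot has changed in the rack, and no bystander moved. The tile is steady at about 20° and square to the lens axis.

```bash
python3 -c "
from plant import job
print(job.close_job())"
```

```text
the job is handed in; nothing more can be done
None
```

I wound the timer clockwise to its stop and handed the job in at about 22 s, with the round-topped tile held steady at the measured focus point. It leans back about 20° to match the lens. The lens position comes from the camera images, so expect a few millimetres and a couple of degrees of uncertainty. The other tiles and things on the table look unmoved in the top view; a side-view check near the tab tile did differ, which I put down to shadow.

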